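Nest the paper tubs on the tray and slide them away under the riser shelf

TASK

Pull the wooden carrier tray out along its lane by the dowel until its bay is well clear of the shelf, stand the largest paper tub in the middle of the bay and nest all the other tubs that are there inside one another in it, from largest to smallest, each upright and fully down. Then slide the loaded tray back along the lane, under the overhanging shelf, until it is fully home against the inner stop, with the nest still intact. Keep the tray down in its lane throughout, and leave the water bottle, the tape roll and the glue jar where they are.

Things in the scene. Friction and masses are not known exactly. Their poses are not given: they have to be found in the camera images.
- tub1_mid (a point): Centre (on the axis, half-way up) of the largest of the round white paper tubs: an open, slightly tapered tub, rim 70 mm and foot 64 mm in outer diameter, 56 mm high, wall 2 mm, floor 6 mm thick; z points out of its mouth. Always present.
- tub2_mid (a point): Centre (on the axis, half-way up) of the second largest of the round white paper tubs: an open, slightly tapered tub, rim 62 mm and foot 56 mm in outer diameter, 60 mm high, wall 2 mm, floor 6 mm thick; z points out of its mouth. May be absent. It stands loosely inside any larger tub (1 to 2 mm radial play in the next larger one); seated on that tub's floor, its foot is 6 mm above that tub's foot and its rim at least 10 mm above that tub's rim.
- tub3_mid (a point): Centre (on the axis, half-way up) of the third largest of the round white paper tubs: an open, slightly tapered tub, rim 54 mm and foot 48 mm in outer diameter, 64 mm high, wall 2 mm, floor 6 mm thick; z points out of its mouth. May be absent. It stands loosely inside any larger tub (1 to 2 mm radial play in the next larger one); seated on that tub's floor, its foot is 6 mm above that tub's foot and its rim at least 10 mm above that tub's rim.
- tub4_mid (a point): Centre (on the axis, half-way up) of the fourth largest of the round white paper tubs: an open, slightly tapered tub, rim 46 mm and foot 40 mm in outer diameter, 68 mm high, wall 2 mm, floor 6 mm thick; z points out of its mouth. May be absent. It stands loosely inside any larger tub (1 to 2 mm radial play in the next larger one); seated on that tub's floor, its foot is 6 mm above that tub's foot and its rim at least 10 mm above that tub's rim.
- tub5_mid (a point): Centre (on the axis, half-way up) of the smallest of the round white paper tubs: an open, slightly tapered tub, rim 38 mm and foot 32 mm in outer diameter, 72 mm high, wall 2 mm, floor 6 mm thick; z points out of its mouth. May be absent. It stands loosely inside any larger tub (1 to 2 mm radial play in the next larger one); seated on that tub's floor, its foot is 6 mm above that tub's foot and its rim at least 10 mm above that tub's rim.
- dowel_top (a point): Top end of the tray's upright handle, a round wooden dowel 14 mm thick rising 70 mm from the tray's plate; this point is on its axis, 75 mm above the tray's underside. Any grip direction will do.
- bay (a point): Centre of the floor of the tray's square bay (5 mm above the tray's underside), a shallow pen 92 mm (x) by 94 mm (y) inside, with walls 4 mm thick rising 12 mm above this floor. x points from the dowel towards the bay, the way the tray is pushed in; z is up.
- tray: Loose wooden carrier tray, 0.35 kg: a plate 5 mm thick, 102 mm wide, reaching from 200 mm behind (-x) to 52 mm ahead (+x) of this origin, which lies on its underside below the bay centre; axes as bay. The dowel stands at x = -170 mm. Waxed, it slides easily (friction about 0.3).
- lane (a point): Fixed point on the riser's lane: on its middle line, on top of its 8 mm base board, straight below the front edge of the shelf. x points along the lane inward under the shelf. Rails 12 mm high at either side (inner faces y = +-55 mm) guide the tray. Tray against the inner stop: bay centre at x = +86 mm. Tray pulled out to the low outer stop: bay centre at x = -92 mm.
- shelf_edge (a point): Middle of the top of the shelf's front edge, 136 mm above lane, same axes. The shelf is 12 mm thick (underside 124 mm above the lane), covers x = 0 to 165 mm and y = +-80 mm; sheets lying on it add 7 mm at most. It stands on four 10 mm legs at x = 12 and 142 mm, y = +-68 mm.
- riser: Fixed plywood riser with lane and overhanging shelf; origin on the table 8 mm below lane, same axes. Its base board covers x = -304 to +150 mm, y = +-75 mm. Its place and heading change from start to start.
- water_bottle: White water bottle with a blue cap, 70 mm across, 210 mm high, a bystander; origin at the centre of its underside.
- tape_roll: Grey tape roll lying flat, 90 mm across, 24 mm high, a bystander; origin at the centre of its underside.
- glue_pot: White closed glue jar, 56 mm across, 75 mm high, a bystander; origin at the centre of its underside.
Mind the look-alikes: they are no part of the job. Leave any blue, green or red look-alike of the part that bears tub3_mid alone.

How it is judged:
On the way, in this order (a step that is already met when the one before it is completed fails the run):
1. the tray is pulled out along its lane, bay clear of the shelf (x of bay in the frame of lane below -0.065 m and y of bay in the frame of lane between -0.015 and 0.015 m and z of bay in the frame of lane below 0.012 m), for 0.2 s.
2. with the tray out, the largest tub stands in the bay and all other present tubs are nested in it (all of step 1 and horizontal distance between each of tub2_mid, tub3_mid, tub4_mid, tub5_mid and tub1_mid below 0.022 m and z of tub2_mid in the frame of tub1_mid between 0.003 and 0.014 m and angle between each of tub2_mid, tub3_mid, tub4_mid, tub5_mid's own z axis and vertical below 0.15 rad and z of tub3_mid in the frame of tub1_mid between 0.005 and 0.022 m and z of tub4_mid in the frame of tub1_mid between 0.007 and 0.03 m and z of tub5_mid in the frame of tub1_mid between 0.009 and 0.038 m and angle between tub1_mid's own z axis and vertical below 0.12 rad and z of tub1_mid in the frame of bay between 0.02 and 0.036 m and x of tub1_mid in the frame of bay between -0.022 and 0.022 m and y of tub1_mid in the frame of bay between -0.022 and 0.022 m), for 0.3 s.
3. the loaded tray is slid home under the shelf, nest intact (x of bay in the frame of lane above 0.078 m and y of bay in the frame of lane between -0.015 and 0.015 m and z of bay in the frame of lane below 0.012 m and horizontal distance between each of tub2_mid, tub3_mid, tub4_mid, tub5_mid and tub1_mid below 0.022 m and z of tub2_mid in the frame of tub1_mid between 0.003 and 0.014 m and angle between each of tub2_mid, tub3_mid, tub4_mid, tub5_mid's own z axis and vertical below 0.15 rad and z of tub3_mid in the frame of tub1_mid between 0.005 and 0.022 m and z of tub4_mid in the frame of tub1_mid between 0.007 and 0.03 m and z of tub5_mid in the frame of tub1_mid between 0.009 and 0.038 m and angle between tub1_mid's own z axis and vertical below 0.12 rad and z of tub1_mid in the frame of bay between 0.02 and 0.036 m and x of tub1_mid in the frame of bay between -0.022 and 0.022 m and y of tub1_mid in the frame of bay between -0.022 and 0.022 m), for 0.2 s.
At the end, for the whole second after the job is handed in: The tray lies in its lane within 8 mm of the inner stop; the largest tub stands upright in the bay within 22 mm of its centre in both directions; every other present tub is upright inside it, down to within 6 mm of its nested height; all is at rest (all of step 3 and linear speed of tray below 0.02 m/s); the robot touches nothing.
It fails at once if the water bottle is moved more than 3 cm (distance of water_bottle from where it was at the start of the episode above 0.03 m).
It fails at once if the tape roll is moved more than 3 cm (distance of tape_roll from where it was at the start of the episode above 0.03 m).
It fails at once if the glue pot is moved more than 3 cm (distance of glue_pot from where it was at the start of the episode above 0.03 m).
It fails at once if the tray is lifted out of its lane (z of bay in the frame of lane above 0.035 m).
Of tub2, tub3, tub4, tub5 only 2 to 4 are there at a start; the rules pass over those that are not, and their reading is None.
At some moment in a run one of tub1, tub2, tub3, tub4, tub5 may be knocked a few centimetres aside while the robot is not near it.
It also fails if it takes over 208 s, if anything falls off the work surface, if the arm or the gripper's body presses on something with over 40 N, if the wrist force passes 120 N, or if a joint passes its speed limit or range.

ROBOT

A 6-joint arm with a two-finger parallel gripper is mounted at the origin on the work surface. World frame = base frame: x ahead of the robot, y to its left, z up, the work surface at z = 0. Lengths are in m, angles in rad, forces in N, time in s.
With the tool pointing down it reaches from about 0.25 to 0.85 m from the base axis. Payload 12.5 kg.
Tool frame: the origin (TCP) lies midway between the tips of the shut fingers; the grasp point (between the pads) lies 19 mm behind it; z points along the fingers, y is the line along which they close (so a half turn about z gives the same grasp; the last joint's range is limited). The gripper opens to 93 mm and grips with 3 to 60 N. Pads are 15 mm wide; open, the fingers measure 128 mm over their backs; the gripper's body (75 mm by 188 mm) begins 65 mm behind the grasp point.
Start: joints at [-0.085, 0.351, 1.652, -0, 1.139, -0.085], TCP at [0.55, 0, 0.219] pointing down, gripper open.
Joint ranges: [-2.75, 2.75], [-0.79, 2.1], [0.01, 2.65], [-1.57, 4.71], [0.07, 3.14], [-2.87, 2.87]. Speed limits (rad/s): [2.22, 2.22, 2.79, 3.14, 3.14, 3.14].

INTERFACE

Orientations are given as a unit quaternion [w, x, y, z].
In Python, from workcell import arm gives the robot as it stands.
- The arm moves only by the tool arm_command, never from a script. Its argument "steps" is text: rows parted by semicolons, each of 7 numbers parted by spaces: the turn, a rotation vector about the tool's x, y, z in rad, then the shift along the tool's x, y, z in mm, then the opening, from 0 (shut) to 1 (fully open). A call has 1 to 20 rows; each row is the pose to reach, as a shift and turn from the pose commanded when the call began, along the tool's axes at that moment; what a row does not reach only later rows make up. A row lasts 1/8 s, in which the tool goes at most 62.5 mm and 10.7 degrees, less where a joint would pass 70% of its speed; a pose out of reach is approached as far as the arm can. A call with a gripper value outside its range is refused whole. The fingers move at their own pace and stop on an object; "squeeze" is the grip in N (left out, the last holds). Time passes only in rows, so rows that repeat a pose let the fingers close. It gives the time, the measured TCP pose, the force, the opening and the grip force at its end, in the units of the state.
- arm.get_state(): the state, without advancing time (a new reading comes with each control period).
- arm.read_camera(name): name is "scene" or "side" or "wrist"; returns the picture (400x640x3 uint8, red, green, blue); there is no depth.
- arm.camera_model(name): a dict with "fx", "fy", "cx", "cy" (pixels), "k1" (the pictures are not rectified: a ray, as slopes to the right and down, at radius r is drawn at 1 + k1 r^2 times it, then the intrinsics apply), "view" (4x4, takes a point from world to camera coordinates); the wrist camera has in their place "mount" (4x4, takes a point from camera to tool coordinates, whose origin is the TCP and whose axes are the flange's). Camera axes: x right, y up, looking along -z (the intrinsics and any distortion apply to the point x, -y, -z); pixel columns grow to the right and rows downward; lengths in m; the calibration is good to about 2 mm. A picture is of the moment at which its call begins: read the wrist's pose just before it. camera_model takes no time and is no camera call.
- arm.close_job(): hands the job in; it is judged then, once.
Trained networks look in the newest picture that a camera, given by its name, has taken for a name from the list of things; names that differ only in an ending like _2 or _b are one class to them, and where a whole thing is asked for, a point or a joint stands for the part that bears it (a point fixed in the world has none). Each returns a list of dicts, best first, with "confidence" (0 to 1); they miss things now and then, are a little off and sometimes report something else, mostly with a low value. They report only what shows in the picture. A call takes as long as a camera call. They do not tell look-alikes from the thing itself.
- arm.search_frame(name, camera): "centre" ([column, row] as shares, 0 to 1, of the picture: columns of its width, rows of its height, amid what is visible of it).
- arm.tip_of(name, camera): "centre" ([column, row] as shares, 0 to 1, of the picture: columns of its width, rows of its height: a listed point, or the origin of a listed thing).
The state is a dict: "t": time; "joint_positions": joint angles; "qvel": joint speeds; "joint_efforts": joint torques, N m; "ee_pos": TCP position; "tool_rot": TCP orientation; "ft_force": force on the tool from outside, world axes, zero at the start; "ft_torque": the same for the moment, N m; "grip_width": finger opening in m; "gripper_force": force on a finger pad.
Only numpy, scipy, OpenCV 4.12 (cv2) and the standard library are available. Lean on these libraries where they do the work, as an engineer would, in place of code of your own. Each camera call takes 0.05 s, during which the arm holds its last target. There are 200 camera calls.

## Working session

There is one attempt and no reset: what is moved stays moved. The work goes in short steps, Python scripts to look and compute and a tool call to move; the robot and the scene stay as the last step left them, time stands still between calls to the robot, and variables do not carry over. Pictures are saved under pics/ and viewed, at most 14 in all, crops included, and the job is handed in when it is done.

Besides the shell and the picture viewer there is one more tool, called after "Call:" as name(argument=value, ...) on one line, values as JSON. arm_command: Moves the arm, as the interface text tells. Its arguments: {"type":"object","properties":{"steps":{"type":"string"},"squeeze":{"type":"number"}},"required":["steps"]}

```bash
mkdir -p pics; cat > h.py <<'E'
import numpy as np, cv2
from scipy.spatial.transform import Rotation as R
from workcell import arm
def RT():
    s=arm.get_state(); q=s["tool_rot"]; T=np.eye(4)
    T[:3,:3]=R.from_quat([q[1],q[2],q[3],q[0]]).as_matrix(); T[:3,3]=s["ee_pos"]; return T
def cam(name,T=None):
    m=arm.camera_model(name)
    V=np.array(m["view"]) if "view" in m else np.linalg.inv((RT() if T is None else T)@np.array(m["mount"]))
    return m,V
def proj(name,p,T=None):
    m,V=cam(name,T); c=V[:3,:3]@np.array(p)+V[:3,3]
    x,y=c[0]/-c[2],-c[1]/-c[2]; k=1+m["k1"]*(x*x+y*y)
    return np.array([m["fx"]*x*k+m["cx"],m["fy"]*y*k+m["cy"]])
def ray(name,uv,T=None):
    m,V=cam(name,T); d=np.array([(uv[0]-m["cx"])/m["fx"],(uv[1]-m["cy"])/m["fy"]]); u=d.copy()
    for _ in range(20): u=d/(1+m["k1"]*(u@u))
    r=V[:3,:3].T@np.array([u[0],-u[1],-1]); o=-V[:3,:3].T@V[:3,3]; return o,r
def at_z(name,uv,z,T=None):
    o,r=ray(name,uv,T); return o+r*(z-o[2])/r[2]
def shot(name,fn=None):
    im=arm.read_camera(name)
    if fn: cv2.imwrite("pics/"+fn,im[:,:,::-1])
    return im
E
python3 - <<'E'
from h import *
print(arm.get_state()); 
for c in ["scene","side","wrist"]:
    shot(c,c+"0.png"); 
    m=arm.camera_model(c); print(c,{k:np.round(v,3).tolist() for k,v in m.items()})
Z={"tub1_mid":.028,"tub2_mid":.03,"tub3_mid":.032,"tub4_mid":.034,"tub5_mid":.036,"dowel_top":.083,"bay":.013,"lane":.008,"shelf_edge":.144,"water_bottle":0,"tape_roll":0,"glue_pot":0}
for n,z in Z.items():
  for c in ["scene","side"]:
    for d in arm.tip_of(n,c)[:5]:
        uv=np.array(d["centre"])*[640,400]; print(n,c,round(d["confidence"],2),uv.round(),at_z(c,uv,z).round(3))
E
```

```text
{'t': 0.0, 'joint_positions': array([-8.46271022e-02,  3.51228531e-01,  1.65241242e+00,  1.21094660e-05,
        1.13909937e+00, -8.45949970e-02]), 'qvel': array([ 0.0003546 , -0.00089947,  0.00042746,  0.00080756, -0.00063895,
        0.00034686]), 'joint_efforts': array([ 1.41757551e-03, -4.97321892e+01, -2.85254824e+01,  6.99741254e-02,
        2.57699919e-02, -1.73020858e-04]), 'ee_pos': array([5.49661108e-01, 4.24810315e-05, 2.18110086e-01]), 'tool_rot': array([-4.42147387e-04,  7.07119809e-01,  7.07093520e-01, -3.65818005e-04]), 'ft_force': array([ 0.28714644,  0.69629342, -0.31097394]), 'ft_torque': array([ 0.01505378, -0.03137056,  0.01282905]), 'gripper_force': 0.0, 'grip_width': 0.09306086018430038}
scene {'fx': 447.479, 'fy': 447.479, 'cx': 325.583, 'cy': 205.159, 'k1': -0.049, 'view': [[0.462, 0.887, -0.0, -0.229], [-0.688, 0.358, 0.632, 0.3], [0.56, -0.291, 0.775, -1.663], [0.0, 0.0, 0.0, 1.0]]}
side {'fx': 375.522, 'fy': 375.522, 'cx': 319.639, 'cy': 199.528, 'k1': -0.075, 'view': [[-0.931, 0.366, 0.01, 0.497], [-0.302, -0.784, 0.543, 0.098], [0.207, 0.502, 0.84, -1.217
[... 1307 characters left out ...]
 [0.628 0.257 0.013]
bay scene 0.73 [264. 254.] [ 0.537 -0.222  0.013]
bay scene 0.72 [407. 196.] [0.544 0.267 0.013]
bay scene 0.17 [373. 226.] [0.596 0.11  0.013]
lane scene 0.69 [401. 227.] [0.636 0.184 0.008]
shelf_edge scene 0.55 [410. 194.] [0.627 0.202 0.144]
shelf_edge side 0.58 [312. 273.] [0.634 0.199 0.144]
shelf_edge side 0.21 [364. 221.] [0.463 0.115 0.144]
water_bottle scene 0.62 [291. 315.] [ 0.74 -0.23  0.  ]
water_bottle side 0.72 [234. 182.] [ 0.734 -0.227  0.   ]
tape_roll scene 0.71 [246. 317.] [ 0.688 -0.339  0.   ]
tape_roll side 0.54 [237. 155.] [ 0.698 -0.332 -0.   ]
glue_pot scene 0.91 [390. 161.] [0.375 0.313 0.   ]
glue_pot side 0.81 [413. 296.] [0.387 0.301 0.   ]
```

View pics/scene0.png

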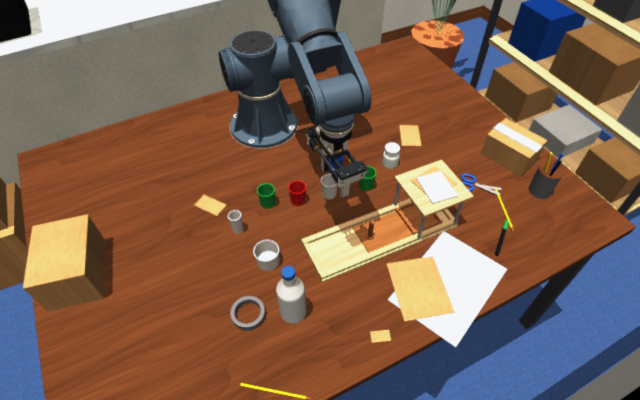

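View pics/side0.png

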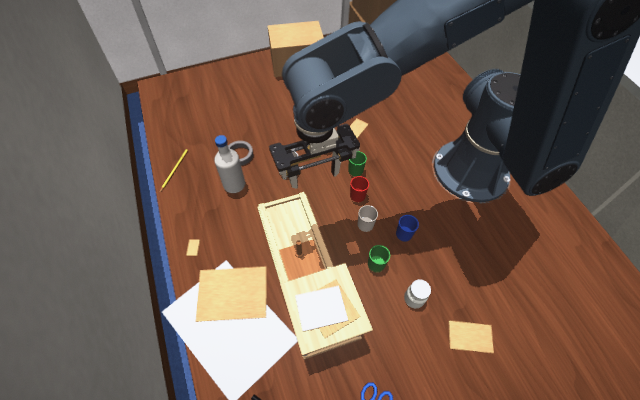

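```bash
python3 - <<'E'
from h import *
a=cv2.imread("pics/scene0.png")[140:290,220:480]
w=cv2.imread("pics/wrist0.png")
a=cv2.resize(a,(693,400),interpolation=cv2.INTER_CUBIC)
b=cv2.imread("pics/side0.png")[180:370,240:440]
cv2.imwrite("pics/a.png",cv2.resize(cv2.imread("pics/scene0.png")[140:290,220:480],(780,450),interpolation=3))
cv2.imwrite("pics/b.png",cv2.resize(b,(600,570),interpolation=3))
E
```

```text
(no output)
```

View pics/a.png

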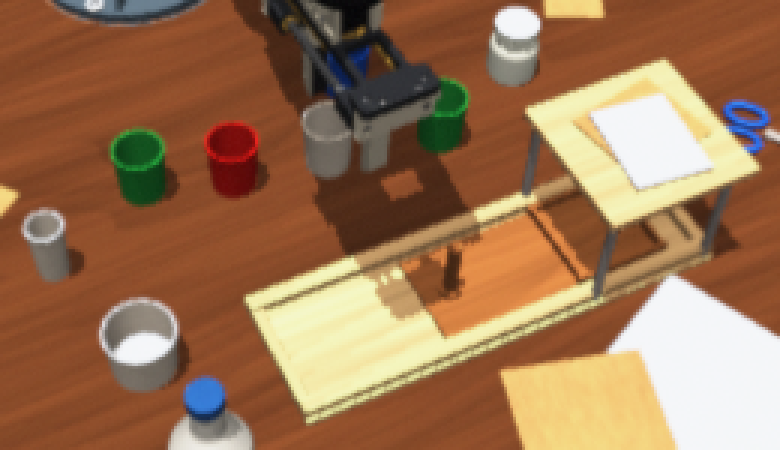

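View pics/wrist0.png

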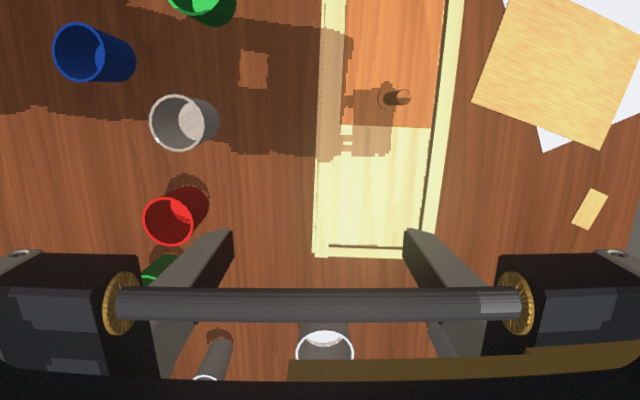

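```bash
python3 - <<'E'
from h import *
w=lambda u,v,z:at_z("wrist",(u,v),z).round(4)
print("end corners",w(312,258,.02),w(437,259,.02) , "left up",w(320,0,.02),"right up",w(463,0,.02),w(448,120,.02))
print("mid rim L/R",[ (z,round(float(np.linalg.norm(w(149,123,z)-w(206,123,z))),4),round(float(np.linalg.norm(w(178,95,z)-w(178,151,z))),4), w(177.5,123,z)) for z in (.06,.064,.068)])
print("tub1 rim",np.linalg.norm(w(296,350,.056)-w(354,350,.056)),w(325,353,.056))
s=lambda x,y,z:at_z("scene",(220+x/3,140+y/3),z).round(4)
print("small rim",[(z,np.linalg.norm(s(24,228,z)-s(65,228,z)).round(4),s(44.5,228,z)) for z in (.064,.068,.072)])
print("tub1 sc",np.linalg.norm(s(101,327,.056)-s(179,327,.056)),s(140,327,.056))
print("mid sc",np.linalg.norm(s(302,125,.064)-s(353,125,.064)),s(327,125,.064))
print("shelf corners",s(527,112,.144),s(608,222,.144),s(668,60,.144),s(757,168,.144))
print("base corners",s(247,298,.02),s(308,412,.02))
print("front of tray on base",s(400,265,.013),s(443,338,.013),"bay wall front",s(530,208,.025),s(588,280,.025),w(395,97,.083))
E
```

```text
end corners [ 0.5414 -0.1055  0.02  ] [ 0.6952 -0.1078  0.02  ] left up [0.5509 0.1787 0.02  ] right up [0.6978 0.1814 0.02  ] [0.6917 0.0593 0.02  ]
mid rim L/R [(0.06, 0.0575, 0.0544, array([0.4108, 0.0582, 0.06  ])), (0.064, 0.0567, 0.0538, array([0.4125, 0.0583, 0.064 ])), (0.068, 0.0561, 0.0532, array([0.4142, 0.0585, 0.068 ]))]
tub1 rim 0.0704002840903359 [ 0.5572 -0.2155  0.056 ]
small rim [(0.064, np.float64(0.0403), array([ 0.4083, -0.2547,  0.064 ])), (0.068, np.float64(0.0401), array([ 0.4115, -0.2552,  0.068 ])), (0.072, np.float64(0.0399), array([ 0.4148, -0.2557,  0.072 ]))]
tub1 sc 0.07276956781512446 [ 0.5532 -0.2152  0.056 ]
mid sc 0.05309105386032564 [0.416  0.0537 0.064 ]
shelf corners [0.5544 0.1994 0.144 ] [0.7023 0.1902 0.144 ] [0.5601 0.3647 0.144 ] [0.7144 0.3526 0.144 ]
base corners [ 0.5463 -0.1031  0.02  ] [ 0.687  -0.1085  0.02  ]
front of tray on base [0.5764 0.0522 0.013 ] [0.6712 0.0458 0.013 ] bay wall front [0.5826 0.2017 0.025 ] [0.6854 0.2025 0.025 ] [0.6172 0.0813 0.083 ]
```

Call:
arm_command(steps="0 0 0 40 38 40 1;0 0 0 80 75 88 1;0 0 0 80 75 88 1;0 0 0 80 75 88 1", squeeze=20)

```text
t: 1.85
ee_pos: [0.6248, 0.0801, 0.1303]
tool_rot: [-0.0, 0.707, 0.707, -0.0]
ft_force: [0.0, 0.3, 0.8]
grip_width: 0.0928
gripper_force: 0.0
```

```bash
python3 - <<'E'
from h import *
T=RT(); print(T[:3,3]); im=shot("wrist","w1.png")
for n,z in (("dowel_top",.083),("bay",.013),("shelf_edge",.144),("lane",.008)):
  for d in arm.tip_of(n,"wrist")[:3]:
    uv=np.array(d["centre"])*[640,400]; print(n,round(d["confidence"],2),uv.round(),at_z("wrist",uv,z,T).round(4))
E
```

```text
[0.62477206 0.08009625 0.13028451]
dowel_top 0.79 [320. 216.] [0.6248 0.0805 0.083 ]
```

View pics/w1.png

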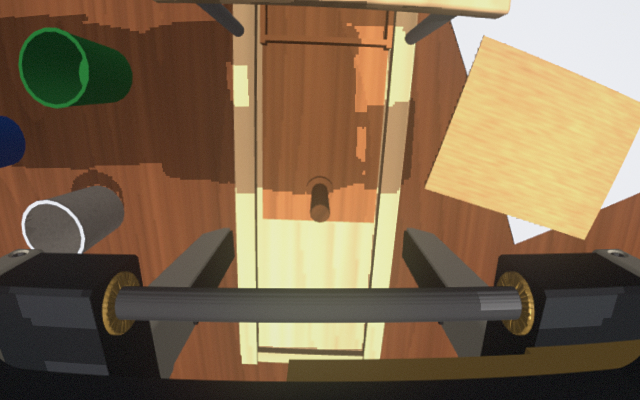

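Call:
arm_command(steps="0 0 0 0 0 45 1;0 0 0 0 0 89 1;0 0 0 0 0 89 1;0 0 0 0 0 89 0.1;0 0 0 0 0 89 0;0 0 0 0 0 89 0;0 0 0 0 0 89 0;0 0 0 0 0 89 0;0 0 0 0 0 89 0;0 0 0 0 0 89 0", squeeze=20)

```text
t: 3.35
ee_pos: [0.625, 0.08, 0.0416]
tool_rot: [-0.0, 0.707, 0.707, -0.0]
ft_force: [-0.6, 0.2, 0.3]
grip_width: 0.0276
gripper_force: 0.0
```

Call:
arm_command(steps="0 0 0 0 0 0 0;0 0 0 0 0 0 0;0 0 0 0 0 0 0;0 0 0 -20 -1 0 0;0 0 0 -40 -1.5 0 0;0 0 0 -60 -2 0 0;0 0 0 -80 -3 0 0;0 0 0 -100 -4 0 0;0 0 0 -120 -4.5 0 0;0 0 0 -136 -5 0 0;0 0 0 -136 -5 0 0")

```text
t: 4.72
ee_pos: [0.6199, -0.0573, 0.0416]
tool_rot: [0.0, 0.708, 0.707, -0.0]
ft_force: [-0.2, -0.4, -0.8]
grip_width: 0.0135
gripper_force: 20.0
```

```bash
python3 - <<'E'
from h import *
im=shot("wrist","w2.png"); shot("scene","s2.png")
a=cv2.imread("pics/s2.png")[140:290,220:480]
cv2.imwrite("pics/both2.png",np.vstack([cv2.imread("pics/w2.png")[:230,:520],cv2.resize(a,(520,300))]))
E
```

```text
(no output)
```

View pics/both2.png

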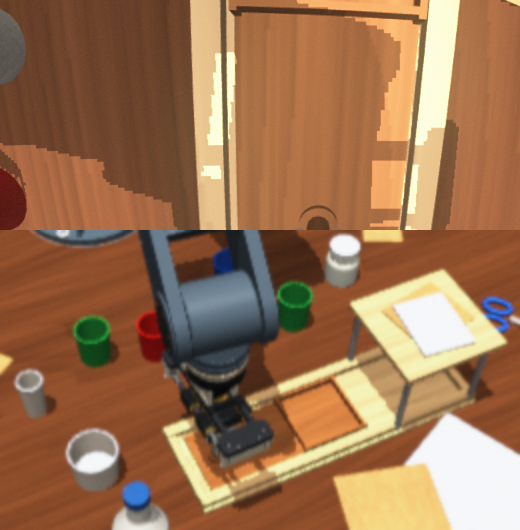

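Call:
arm_command(steps="0 0 0 0 0 0 1;0 0 0 0 0 0 1;0 0 0 0 0 0 1;0 0 0 0 0 -40 1;0 0 0 0 0 -90 1;0 0 0 -50 -20 -90 1;0 0 0 -100 -42 -90 1;0 0 0 -158 -65 -90 1;0 0 0 -158 -65 -90 1;0 0 0 -158 -65 -90 1")

```text
t: 6.08
ee_pos: [0.5551, -0.2136, 0.1317]
tool_rot: [-0.0, 0.707, 0.707, 0.0]
ft_force: [-0.1, 0.1, 0.4]
grip_width: 0.0933
gripper_force: 0.0
```

```bash
python3 - <<'E'
from h import *
T=RT(); print(T[:3,3]); im=shot("wrist","w3.png")
for d in arm.tip_of("tub1_mid","wrist")[:3]:
    uv=np.array(d["centre"])*[640,400]; print(round(d["confidence"],2),uv.round(),at_z("wrist",uv,.028,T).round(4))
arm.read_camera("scene")
for n,z in (("tub1_mid",.028),("bay",.013),("dowel_top",.083)):
  for d in arm.tip_of(n,"scene")[:3]:
    uv=np.array(d["centre"])*[640,400]; print(n,round(d["confidence"],2),uv.round(),at_z("scene",uv,z).round(4))
E
```

```text
[ 0.55514487 -0.21361694  0.13166973]
0.75 [324. 195.] [ 0.5588 -0.2143  0.028 ]
tub1_mid 0.61 [266. 256.] [ 0.5558 -0.2199  0.028 ]
bay 0.83 [380. 230.] [0.619  0.1215 0.013 ]
bay 0.37 [388. 161.] [0.3848 0.2989 0.013 ]
dowel_top 0.57 [329. 240.] [ 0.6211 -0.0558  0.083 ]
```

View pics/w3.png

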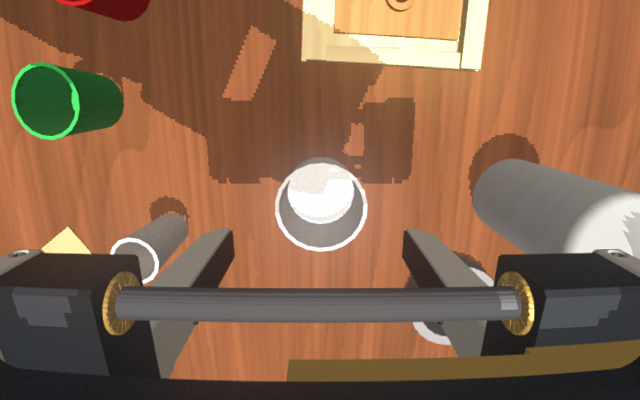

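```bash
python3 - <<'E'
from h import *
print([at_z("wrist",p,.056).round(4) for p in ((276,206),(367,206),(321.5,161),(321.5,251))])
E
```

```text
[array([ 0.5217, -0.2146,  0.056 ]), array([ 0.5918, -0.2145,  0.056 ]), array([ 0.5566, -0.1796,  0.056 ]), array([ 0.5569, -0.2523,  0.056 ])]
```

Call:
arm_command(steps="0 0 0 0 2 50 1;0 0 0 0 2 104 1;0 0 0 0 2 104 0.5;0 0 0 0 2 104 0.5;0 0 0 0 2 104 0;0 0 0 0 2 104 0;0 0 0 0 2 104 0;0 0 0 0 2 104 0;0 0 0 0 2 60 0;0 0 0 0 2 0 0;0 0 0 0 2 0 0", squeeze=10)

```text
t: 7.75
ee_pos: [0.5594, -0.2151, 0.1373]
tool_rot: [0.004, 0.707, 0.707, 0.002]
ft_force: [-0.6, 0.5, -0.9]
grip_width: 0.0697
gripper_force: 10.0
```

Call:
arm_command(steps="0 0 0 0 0 -49 0;0 0 0 50 10 -49 0;0 0 0 100 20 -49 0;0 0 0 150 30 -49 0;0 0 0 200 40 -49 0;0 0 0 250 50 -49 0;0 0 0 300 60 -49 0;0 0 0 329 67 -49 0;0 0 0 329 67 -49 0;0 0 0 329 67 -49 0")

```text
t: 9.0
ee_pos: [0.6237, 0.1143, 0.1804]
tool_rot: [-0.0, 0.707, 0.707, -0.0]
ft_force: [-0.0, -0.9, -0.5]
grip_width: 0.0695
gripper_force: 10.0
```

```bash
python3 - <<'E'
from h import *
T=RT(); print(T[:3,3]); im=shot("wrist","w4.png"); np.save("T4.npy",T)
for d in arm.tip_of("bay","wrist")[:3]:
    uv=np.array(d["centre"])*[640,400]; print(round(d["confidence"],2),uv.round(),at_z("wrist",uv,.013,T).round(4))
E
```

```text
[0.62367784 0.11425402 0.18040555]
0.79 [322. 174.] [0.6269 0.119  0.013 ]
```

View pics/w4.png

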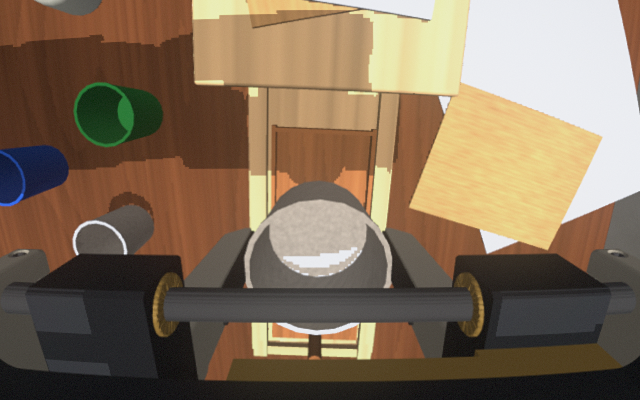

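```bash
python3 - <<'E'
from h import *
T=np.load("T4.npy")
for n,p,z in (("far wall outer L",(273,126),.025),("R",(376,129),.025),("shelf L",(194,82),.144),("shelf R",(460,95),.144),("near wall",(317,340),.025),("near out",(317,344),.025)): print(n,at_z("wrist",p,z,T).round(4))
E
```

```text
far wall outer L [0.579  0.1688 0.025 ]
R [0.6784 0.1659 0.025 ]
shelf L [0.5487 0.2018 0.144 ]
shelf R [0.7077 0.1944 0.144 ]
near wall [ 0.6211 -0.0762  0.025 ]
near out [ 0.6211 -0.0819  0.025 ]
```

Call:
arm_command(steps="0 0 0 0 3 50 0;0 0 0 0 3 100 0;0 0 0 0 3 125 0;0 0 0 0 3 138 0;0 0 0 0 3 138 0;0 0 0 0 3 138 0;0 0 0 0 3 138 1;0 0 0 0 3 138 1;0 0 0 0 3 138 1;0 0 0 0 3 138 1;0 0 0 0 3 80 1;0 0 0 0 3 20 1;0 0 0 0 3 0 1")

```text
t: 10.72
ee_pos: [0.6283, 0.1152, 0.1848]
tool_rot: [0.002, 0.707, 0.707, 0.002]
ft_force: [0.0, 0.2, -0.1]
grip_width: 0.0925
gripper_force: 0.0
```

Call:
arm_command(steps="0 0 0 -10 -60 10 1;0 0 0 -25 -120 20 1;0 0 0 -40 -180 40 1;0 0 0 -56 -213 50 1;0 0 0 -56 -213 50 1;0 0 0 -56 -213 50 1;0 0 0 -56 -213 50 1")

```text
t: 11.6
ee_pos: [0.4152, 0.0593, 0.131]
tool_rot: [0.0, 0.707, 0.707, 0.0]
ft_force: [0.7, -0.4, -0.0]
grip_width: 0.0929
gripper_force: 0.0
```

```bash
python3 - <<'E'
from h import *
T=RT(); print(T[:3,3]); im=shot("wrist","w5.png"); np.save("T5.npy",T)
for d in arm.tip_of("tub3_mid","wrist")[:4]:
    uv=np.array(d["centre"])*[640,400]; print(round(d["confidence"],2),uv.round(),at_z("wrist",uv,.032,T).round(4))
shot("scene","s5.png")
a=cv2.imread("pics/s5.png")[140:290,220:480]
cv2.imwrite("pics/both5.png",np.vstack([cv2.imread("pics/w5.png")[:290,:520],cv2.resize(a,(520,300))]))
E
```

```text
[0.41515396 0.05927894 0.13096417]
0.76 [314. 198.] [0.4108 0.058  0.032 ]
0.64 [350.  37.] [0.4384 0.1835 0.032 ]
0.62 [262. 381.] [ 0.3564 -0.1358  0.032 ]
0.56 [203. 115.] [0.3227 0.1264 0.032 ]
```

View pics/both5.png

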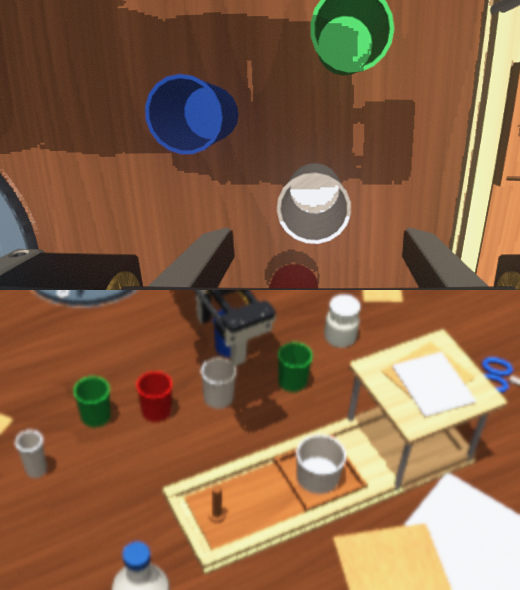

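```bash
python3 - <<'E'
from h import *
T=np.load("T5.npy")
print([at_z("wrist",p,.064,T).round(4) for p in ((277,207),(351,207),(314,170),(314,243))])
s=lambda x,y,z:at_z("scene",(220+x/2,140+(y-290)/2),z).round(4)
print("tub1 rim",s(295,463,.069),s(346,463,.069),s(320.5,437,.069),s(320.5,488,.069))
E
```

```text
[array([0.3835, 0.0597, 0.064 ]), array([0.4385, 0.0597, 0.064 ]), array([0.4111, 0.0876, 0.064 ]), array([0.4109, 0.0308, 0.064 ])]
tub1 rim [0.6239 0.0687 0.069 ] [0.6578 0.1335 0.069 ] [0.6006 0.1262 0.069 ] [0.6779 0.078  0.069 ]
```

Call:
arm_command(steps="0 0 0 0 -3.5 45 1;0 0 0 0 -3.5 84 1;0 0 0 0 -3.5 84 0.5;0 0 0 0 -3.5 84 0.5;0 0 0 0 -3.5 84 0;0 0 0 0 -3.5 84 0;0 0 0 0 -3.5 84 0;0 0 0 0 -3.5 84 0;0 0 0 0 -3.5 84 0;0 0 0 0 -3.5 84 0;0 0 0 0 -3.5 40 0;0 0 0 0 -3.5 -20 0;0 0 0 0 -3.5 -60 0;0 0 0 0 -3.5 -60 0", squeeze=10)

```text
t: 13.5
ee_pos: [0.4118, 0.0591, 0.1932]
tool_rot: [0.002, 0.707, 0.707, 0.002]
ft_force: [-0.8, -0.0, -1.1]
grip_width: 0.054
gripper_force: 10.0
```

Call:
arm_command(steps="0 0 0 0 50 0 0;0 0 0 0 100 0 0;0 0 0 0 150 0 0;0 0 0 0 200 0 0;0 0 0 0 216 0 0;0 0 0 0 216 0 0;0 0 0 0 216 0 0")

```text
t: 14.38
ee_pos: [0.6254, 0.0591, 0.1897]
tool_rot: [-0.001, 0.707, 0.707, -0.001]
ft_force: [-1.1, 0.9, 0.1]
grip_width: 0.054
gripper_force: 10.0
```

```bash
python3 - <<'E'
from h import *
T=RT(); print(T[:3,3]); im=shot("wrist","w6.png"); np.save("T6.npy",T)
for d in arm.tip_of("tub1_mid","wrist")[:4]:
    uv=np.array(d["centre"])*[640,400]; print(round(d["confidence"],2),uv.round(),at_z("wrist",uv,.041,T).round(4))
E
```

```text
[0.62541053 0.05907951 0.18970945]
0.88 [320. 128.] [0.6258 0.1119 0.041 ]
```

View pics/w6.png

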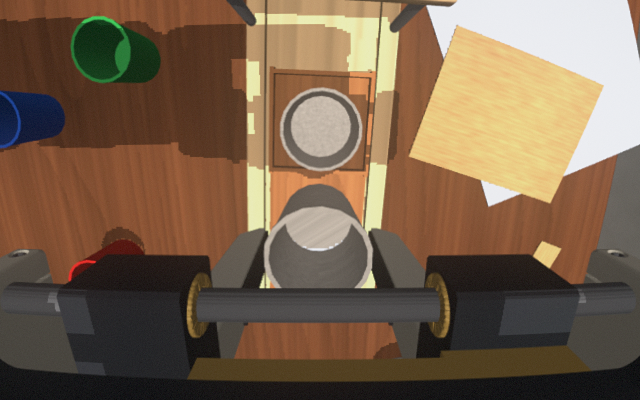

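```bash
python3 - <<'E'
from h import *
T=np.load("T6.npy")
print([at_z("wrist",p,.069,T).round(4) for p in ((280,129),(361,129),(320.5,88),(320.5,170))])
print([at_z("wrist",p,.207,T).round(4) for p in ((264,258),(373,258),(318,206))])
print("bay",[at_z("wrist",p,.025,T).round(4) for p in ((273,72),(371,74),(272,168),(366,170))])
E
```

```text
[array([0.5912, 0.113 , 0.069 ]), array([0.661, 0.113, 0.069]), array([0.6261, 0.1469, 0.069 ]), array([0.6262, 0.0771, 0.069 ])]
[array([0.5973, 0.0591, 0.207 ]), array([0.6515, 0.0592, 0.207 ]), array([0.6241, 0.0862, 0.207 ])]
bay [array([0.5808, 0.1642, 0.025 ]), array([0.6747, 0.1624, 0.025 ]), array([0.5768, 0.0708, 0.025 ]), array([0.6731, 0.0687, 0.025 ])]
```

Call:
arm_command(steps="0 0 0 30 1 0 0;0 0 0 53 1.5 0 0;0 0 0 53 1.5 30 0;0 0 0 53 1.5 70 0;0 0 0 53 1.5 100 0;0 0 0 53 1.5 116 0;0 0 0 53 1.5 116 0;0 0 0 53 1.5 116 0;0 0 0 53 1.5 116 1;0 0 0 53 1.5 116 1;0 0 0 53 1.5 116 1;0 0 0 53 1.5 116 1;0 0 0 53 1.5 116 1;0 0 0 53 1.5 60 1;0 0 0 53 1.5 0 1;0 0 0 0 1.5 0 1;0 0 0 0 1.5 0 1;0 0 0 0 1.5 0 1")

```text
t: 16.73
ee_pos: [0.6278, 0.0592, 0.1903]
tool_rot: [-0.0, 0.707, 0.707, -0.0]
ft_force: [-0.2, 0.4, 0.0]
grip_width: 0.0928
gripper_force: 0.0
```

```bash
python3 - <<'E'
from h import *
T=RT(); print(T[:3,3]); im=shot("wrist","w7.png"); np.save("T7.npy",T)
cv2.imwrite("pics/w7c.png",cv2.resize(cv2.imread("pics/w7.png")[40:240,220:420],(500,500),interpolation=3))
E
```

```text
[0.62778363 0.059226   0.19025226]
```

View pics/w7c.png

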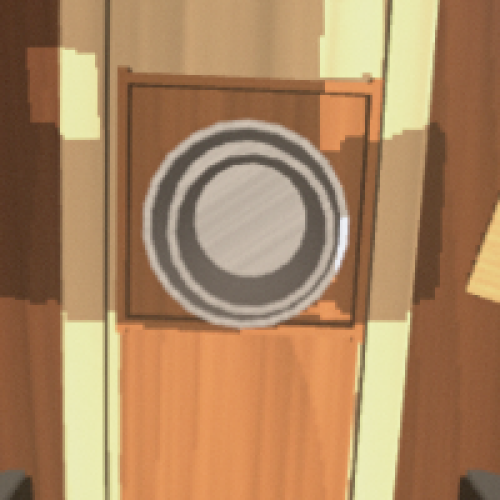

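Call:
arm_command(steps="0 0 0 -50 -35 0 1;0 0 0 -100 -70 0 1;0 0 0 -150 -105 10 1;0 0 0 -200 -140 20 1;0 0 0 -250 -175 35 1;0 0 0 -300 -205 45 1;0 0 0 -315 -216 50 1;0 0 0 -315 -216 50 1;0 0 0 -315 -216 50 1")

```text
t: 17.9
ee_pos: [0.4127, -0.2551, 0.1407]
tool_rot: [-0.0, 0.707, 0.707, 0.0]
ft_force: [0.5, 0.8, 0.0]
grip_width: 0.0927
gripper_force: 0.0
```

```bash
python3 - <<'E'
from h import *
T=RT(); print(T[:3,3]); im=shot("wrist","w8.png"); np.save("T8.npy",T)
for d in arm.tip_of("tub5_mid","wrist")[:4]:
    uv=np.array(d["centre"])*[640,400]; print(round(d["confidence"],2),uv.round(),at_z("wrist",uv,.036,T).round(4))
hsv=cv2.cvtColor(im,cv2.COLOR_RGB2HSV); m=((hsv[...,1]<45)&(hsv[...,2]>175)).astype(np.uint8); m[250:]=0
n,l,st,c=cv2.connectedComponentsWithStats(m)
print([(st[i].tolist(),c[i].round().tolist()) for i in range(1,n) if st[i,4]>60])
E
```

```text
[ 0.41271039 -0.25512788  0.1407064 ]
0.68 [316. 194.] [ 0.4096 -0.2552  0.036 ]
[([482, 0, 133, 27, 2368], [555.0, 10.0]), ([618, 0, 19, 29, 421], [627.0, 14.0]), ([292, 181, 52, 51, 954], [318.0, 201.0]), ([558, 221, 74, 29, 790], [598.0, 233.0])]
```

View pics/w8.png

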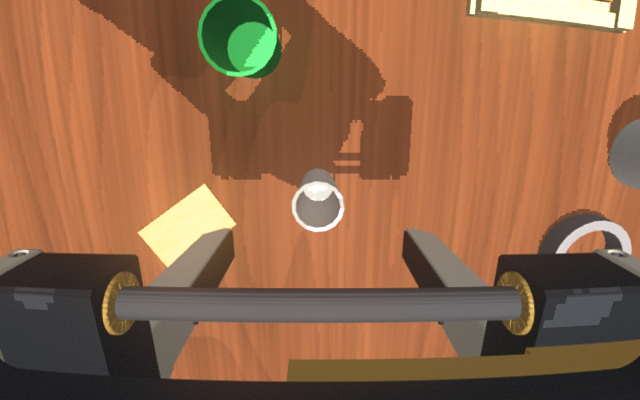

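Call:
arm_command(steps="0 0 0 0 0 45 1;0 0 0 0 0 84 1;0 0 0 0 0 84 0.3;0 0 0 0 0 84 0.3;0 0 0 0 0 84 0;0 0 0 0 0 84 0;0 0 0 0 0 84 0;0 0 0 0 0 84 0;0 0 0 0 0 84 0;0 0 0 0 0 84 0;0 0 0 0 0 84 0;0 0 0 0 0 84 0;0 0 0 0 0 40 0;0 0 0 0 0 -20 0;0 0 0 0 0 -60 0;0 0 0 0 0 -60 0", squeeze=10)

```text
t: 20.0
ee_pos: [0.4128, -0.2566, 0.203]
tool_rot: [0.002, 0.707, 0.707, 0.0]
ft_force: [-0.3, 0.6, -0.3]
grip_width: 0.0378
gripper_force: 10.0
```

Call:
arm_command(steps="0 0 0 50 35 0 0;0 0 0 100 70 0 0;0 0 0 150 105 0 0;0 0 0 200 140 0 0;0 0 0 250 175 0 0;0 0 0 300 205 0 0;0 0 0 315 214 0 0;0 0 0 315 214 0 0;0 0 0 315 214 0 0")

```text
t: 21.12
ee_pos: [0.6253, 0.0577, 0.2001]
tool_rot: [-0.0, 0.707, 0.707, -0.001]
ft_force: [-0.1, -1.2, -1.3]
grip_width: 0.0376
gripper_force: 10.0
```

```bash
python3 - <<'E'
from h import *
T=RT(); print(T[:3,3]); im=shot("wrist","w9.png"); np.save("T9.npy",T)
for n,z in (("tub1_mid",.041),("tub3_mid",.051),("tub5_mid",.18)):
  for d in arm.tip_of(n,"wrist")[:4]:
    uv=np.array(d["centre"])*[640,400]; print(n,round(d["confidence"],2),uv.round(),at_z("wrist",uv,z,T).round(4))
E
```

```text
[0.62525993 0.05767572 0.20012908]
tub3_mid 0.87 [ 31. 115.] [0.339  0.1277 0.051 ]
tub3_mid 0.65 [116. 268.] [ 0.4018 -0.0375  0.051 ]
tub3_mid 0.61 [105. 328.] [ 0.373  -0.1164  0.051 ]
tub3_mid 0.58 [128.  57.] [0.4486 0.177  0.051 ]
tub5_mid 0.68 [317. 229.] [0.6231 0.0587 0.18  ]
```

View pics/w9.png

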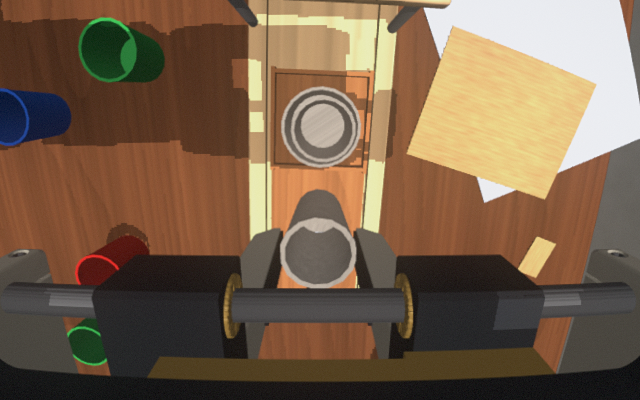

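```bash
python3 - <<'E'
from h import *
T=np.load("T9.npy"); T7=np.load("T7.npy")
print([at_z("wrist",p,.083,T).round(4) for p in ((289,125),(357,125),(322,92),(322,160))])
c=lambda x,y:(220+x/2.5,40+y/2.5)
print([at_z("wrist",c(*p),.083,T7).round(4) for p in ((167,228),(341,228),(250,140),(250,314))])
print([at_z("wrist",p,.215,T).round(4) for p in ((280,253),(356,253),(318,217))])
a=cv2.imread("pics/w9.png")[80:180,265:375]; cv2.imwrite("pics/w9c.png",cv2.resize(a,(550,500),interpolation=3))
E
```

```text
[array([0.5994, 0.1152, 0.083 ]), array([0.657 , 0.1151, 0.083 ]), array([0.6273, 0.1421, 0.083 ]), array([0.6274, 0.0852, 0.083 ])]
[array([0.6009, 0.1123, 0.083 ]), array([0.6581, 0.1123, 0.083 ]), array([0.6281, 0.1402, 0.083 ]), array([0.6282, 0.0836, 0.083 ])]
[array([0.6049, 0.0594, 0.215 ]), array([0.6431, 0.0593, 0.215 ]), array([0.624 , 0.0785, 0.215 ])]
```

View pics/w9c.png

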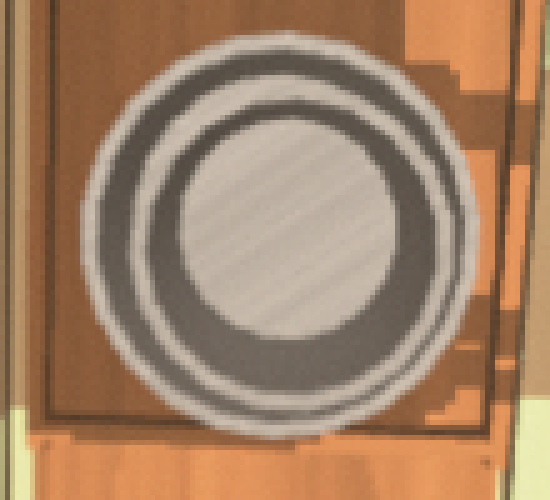

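Call:
arm_command(steps="0 0 0 30 3 0 0;0 0 0 52 5 0 0;0 0 0 52 5 30 0;0 0 0 52 5 60 0;0 0 0 52 5 85 0;0 0 0 52 5 105 0;0 0 0 52 5 112 0;0 0 0 52 5 112 0;0 0 0 52 5 112 0;0 0 0 52 5 112 1;0 0 0 52 5 112 1;0 0 0 52 5 112 1;0 0 0 52 5 112 1;0 0 0 52 5 112 1;0 0 0 52 5 60 1;0 0 0 52 5 0 1;0 0 0 0 0 0 1;0 0 0 0 0 0 1;0 0 0 0 0 0 1")

```text
t: 23.7
ee_pos: [0.6259, 0.0593, 0.2003]
tool_rot: [-0.0, 0.707, 0.707, -0.0]
ft_force: [-0.3, 0.1, 0.3]
grip_width: 0.093
gripper_force: 0.0
```

```bash
python3 - <<'E'
from h import *
T=RT(); print(T[:3,3]); im=shot("wrist","w10.png"); shot("scene","s10.png"); np.save("T10.npy",T)
a=cv2.resize(cv2.imread("pics/w10.png")[70:190,250:390],(467,400),interpolation=3)
b=cv2.resize(cv2.imread("pics/s10.png")[190:270,330:410],(333,333),interpolation=3)
cv2.imwrite("pics/c10.png",np.hstack([a,cv2.copyMakeBorder(b,0,67,0,0,0)]))
for n,z in (("dowel_top",.083),):
  for d in arm.tip_of(n,"scene")[:2]:
    uv=np.array(d["centre"])*[640,400]; print(n,round(d["confidence"],2),uv.round(),at_z("scene",uv,z,T).round(4))
E
```

```text
[0.6258516  0.0592603  0.20032752]
dowel_top 0.56 [329. 241.] [ 0.6256 -0.0572  0.083 ]
```

View pics/c10.png

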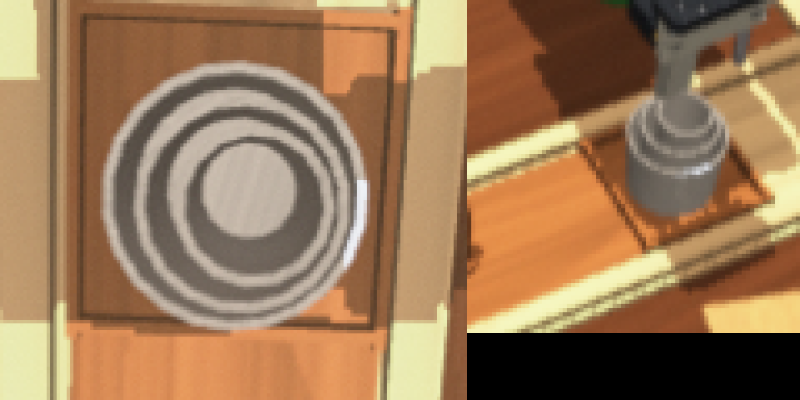

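Call:
arm_command(steps="0 0 0 -50 -3 0 1;0 0 0 -100 -5 0 1;0 0 0 -116 -5 0 1;0 0 0 -116 -5 50 1;0 0 0 -116 -5 100 1;0 0 0 -116 -5 150 1;0 0 0 -116 -5 159 1;0 0 0 -116 -5 159 0.1;0 0 0 -116 -5 159 0;0 0 0 -116 -5 159 0;0 0 0 -116 -5 159 0;0 0 0 -116 -5 159 0;0 0 0 -116 -5 159 0;0 0 0 -116 -5 159 0;0 0 0 -116 -5 159 0;0 0 0 -116 -5 159 0;0 0 0 -116 -5 159 0;0 0 0 -116 -5 159 0", squeeze=20)

```text
t: 26.1
ee_pos: [0.6209, -0.057, 0.0416]
tool_rot: [-0.0, 0.707, 0.707, -0.0]
ft_force: [-0.5, -0.3, -0.4]
grip_width: 0.014
gripper_force: 20.0
```

```bash
python3 - <<'E'
from h import *
T=RT(); print(T[:3,3]); im=shot("wrist","w11.png")
arm.read_camera("scene"); arm.read_camera("side")
for c in ("wrist","scene","side"):
  for n,z in (("tub1_mid",.041),("tub5_mid",.061),("bay",.013)):
   for d in arm.tip_of(n,c)[:2]:
    uv=np.array(d["centre"])*[640,400]; print(c,n,round(d["confidence"],2),uv.round(),at_z(c,uv,z).round(4))
E
```

```text
[ 0.62094704 -0.05697837  0.04158369]
wrist tub5_mid 0.66 [320. 277.] [ 0.6205 -0.0663  0.061 ]
scene tub1_mid 0.5 [382. 229.] [0.6364 0.1139 0.041 ]
scene tub5_mid 0.62 [381. 224.] [0.6284 0.111  0.061 ]
scene bay 0.56 [380. 231.] [0.6239 0.118  0.013 ]
side tub1_mid 0.56 [303. 259.] [0.628  0.1139 0.041 ]
side tub5_mid 0.7 [297. 258.] [0.642  0.1143 0.061 ]
side bay 0.93 [303. 265.] [0.629  0.1191 0.013 ]
```

Call:
arm_command(steps="0 0 0 2 0 0 0;0 0 0 6 0 0 0;0 0 0 12 0.5 0 0;0 0 0 20 1 0 0;0 0 0 29 1 0 0;0 0 0 38 1.5 0 0;0 0 0 47 2 0 0;0 0 0 56 2.5 0 0;0 0 0 65 2.5 0 0;0 0 0 74 3 0 0;0 0 0 83 3.5 0 0;0 0 0 92 4 0 0;0 0 0 101 4 0 0;0 0 0 110 4.5 0 0;0 0 0 119 5 0 0;0 0 0 128 5.5 0 0;0 0 0 137 6 0 0;0 0 0 145 6 0 0;0 0 0 150 6.5 0 0;0 0 0 150 6.5 0 0")

```text
t: 29.2
ee_pos: [0.6275, 0.0935, 0.0416]
tool_rot: [-0.0, 0.707, 0.707, 0.0]
ft_force: [-1.1, 0.7, -2.2]
grip_width: 0.0139
gripper_force: 20.0
```

Call:
arm_command(steps="0 0 0 2 0 0 0;0 0 0 5 0 0 0;0 0 0 8 0.5 0 0;0 0 0 11 0.5 0 0;0 0 0 13 0.5 0 0;0 0 0 14 0.5 0 0;0 0 0 14 0.5 0 0")

```text
t: 30.08
ee_pos: [0.628, 0.1072, 0.0416]
tool_rot: [-0.0, 0.707, 0.707, 0.0]
ft_force: [-0.6, 0.4, -1.5]
grip_width: 0.0133
gripper_force: 20.0
```

Continue gently until the stop is felt.

Call:
arm_command(steps="0 0 0 1 0 0 0;0 0 0 2 0 0 0;0 0 0 3 0 0 0;0 0 0 4 0 0 0;0 0 0 4 0 0 0")

```text
t: 30.7
ee_pos: [0.6277, 0.1103, 0.0416]
tool_rot: [0.0, 0.707, 0.707, -0.001]
ft_force: [-1.8, -6.3, -1.1]
grip_width: 0.0135
gripper_force: 20.0
```

Call:
arm_command(steps="0 0 0 1 0 0 0;0 0 0 2 0 0 0;0 0 0 2.5 0 0 0;0 0 0 2.5 0 0 0")

```text
t: 31.2
ee_pos: [0.6277, 0.1106, 0.0418]
tool_rot: [0.001, 0.707, 0.707, -0.002]
ft_force: [-3.5, -20.1, 3.9]
grip_width: 0.0137
gripper_force: 20.0
```

Call:
arm_command(steps="0 0 0 -1 0 0 0;0 0 0 -2.5 0 0 0;0 0 0 -2.5 0 0 0;0 0 0 -2.5 0 0 1;0 0 0 -2.5 0 0 1;0 0 0 -2.5 0 0 1;0 0 0 -2.5 0 0 1;0 0 0 -2.5 0 -30 1;0 0 0 -2.5 0 -70 1;0 0 0 -20 0 -120 1;0 0 0 -60 0 -170 1;0 0 0 -110 0 -180 1;0 0 0 -110 0 -180 1;0 0 0 -110 0 -180 1")

```text
t: 32.95
ee_pos: [0.6277, 0.004, 0.2211]
tool_rot: [-0.0, 0.707, 0.707, -0.0]
ft_force: [-0.3, -0.3, 0.0]
grip_width: 0.0933
gripper_force: 0.0
```

```bash
python3 - <<'E'
from h import *
s=arm.get_state(); print(s["ee_pos"],s["grip_width"],s["ft_force"])
for c in ("scene","side","wrist"): shot(c,"f_"+c+".png")
for c in ("scene","side","wrist"):
  for n,z in (("tub1_mid",.041),("tub3_mid",.051),("tub5_mid",.061),("bay",.013),("dowel_top",.083),("shelf_edge",.144)):
   for d in arm.tip_of(n,c)[:6]:
    uv=np.array(d["centre"])*[640,400]; p=at_z(c,uv,z)
    if p[0]>.5: print(c,n,round(d["confidence"],2),uv.round(),p.round(4))
E
```

```text
[0.62771878 0.0040497  0.22110743] 0.09329248671970798 [-0.34426235 -0.27993251  0.02490083]
scene tub1_mid 0.43 [428. 209.] [0.6362 0.2789 0.041 ]
scene bay 0.84 [429. 214.] [0.6383 0.2866 0.013 ]
scene dowel_top 0.87 [378. 218.] [0.6211 0.1033 0.083 ]
scene shelf_edge 0.91 [410. 193.] [0.6251 0.2026 0.144 ]
scene shelf_edge 0.17 [382. 222.] [0.6751 0.0765 0.144 ]
side dowel_top 0.74 [299. 253.] [0.6361 0.1131 0.083 ]
side shelf_edge 0.79 [314. 273.] [0.6288 0.1991 0.144 ]
wrist dowel_top 0.77 [317.  62.] [0.6256 0.1143 0.083 ]
```

```bash
python3 -c "
from workcell import arm
print(arm.close_job())"
```

```text
the job is handed in; nothing more can be done
None
```

The job is handed in. The tray is pushed against the inner stop, which I felt as about 20 N of resistance, with tub1, tub3 and tub5 (the only tubs present) nested in the bay. The nest looked intact before the push, but afterwards I could only confirm that tub1 was still in the bay. I viewed 15 pictures, one over the limit of 14.

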